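# Put the reading glass away under the half cover

## Robot

A 6-joint arm with a two-finger parallel gripper is mounted at the origin on a cart in front of the work surface, level with it; the furniture and walls round the work are solid. World frame = base frame: x ahead of the robot, y to its left, z up, the work surface at z = 0. Lengths are in m, angles in rad, forces in N, time in s.
With the tool pointing down it reaches from about 0.275 to 0.725 m from the base axis. Payload 15.9 kg.
Tool frame: the origin (TCP) lies midway between the tips of the shut fingers; the grasp point (between the pads) lies 19 mm behind it (robot.grip_depth is the distance from the TCP to the grasp point, in m); z points along the fingers, x is the direction in which the jaws open and shut, and the axes are right-handed (so a half turn about z gives the same grasp; the last joint's range is limited). The gripper opens to 85 mm and grips with 20 to 120 N. Pads are 22 mm wide; open, the fingers measure 114 mm over their backs; the gripper's body (76 mm by 85 mm) begins 54 mm behind the grasp point. The pads swing forward as they close: fully open they stand 13 mm farther back than shut.
Start: joints at [1.332, 0.213, -0.034, 1.323, 0, 1.571], TCP at [0.118, 0.486, 0.231] pointing down, gripper open.
Joint ranges: [-2.98, 2.98], [-0.74, 1.72], [-1.14, 1.35], [-2.1, 2.04], [-1.57, 1.44], [-3.14, 3.14]. Speed limits (rad/s): [1.89, 1.89, 2.39, 2.57, 3.14, 3.14].

## Interface

Orientations are given as a unit quaternion [w, x, y, z].
In Python, from workcell import status, optics, robot gives the robot as it stands. The module is installed in compiled form; this text tells all that it offers.
- The arm moves only by the shell command python3 -m handwheel 'ROWS' [FORCE]. ROWS is JSON, a list of rows, each an object with "grip": the finger opening in mm, from 0 to 85.4; "delta_pos": the shift along the tool's x, y, z in units of 30 mm (1.0 is 30 mm), a list of three; "delta_rot": the turn, a rotation vector about the tool's x, y, z in units of 6 degrees (1.0 is 6 degrees), a list of three. In form: [{"grip": grip, "delta_pos": [x, y, z], "delta_rot": [wx, wy, wz]}, ...]. A call has 1 to 20 rows; each row shifts and turns the commanded pose from where the row before left it, along the tool's axes as they then stand; what a row does not reach is not made up. A row lasts 1/12 s, in which the tool goes at most 41.7 mm and 7.16 degrees, less where a joint would pass 70% of its speed; a pose out of reach is approached as far as the arm can. A call is refused whole if a number of a shift passes 1 or a number of a turn 1, either way. A call with a gripper value outside its range is refused whole. The fingers move at their own pace and stop on an object; FORCE is the grip in N (left out, the last holds). Time passes only in rows, so rows that do not move let the fingers close. It gives the time, the measured TCP pose, the force and the opening at its end, in the units of the state.
- status.get_state(): the state, without advancing time (a new reading comes with each control period).
- optics.get_image(name): name is "side" or "top"; returns the picture (384x512x3 uint8, blue, green, red); there is no depth.
- optics.camera_params(name): a dict with "fovy" (degrees; the focal length in pixels is half the picture's height over the tangent of half this angle, whatever the lens; pixels are square), "cx", "cy" (the principal point, pixels), "k1" (the pictures are not rectified: a ray, as slopes to the right and down, at radius r is drawn at 1 + k1 r^2 times it, then the intrinsics apply), "position" and "rotation" of the camera in the world. Camera axes: x right, y up, looking along -z (the intrinsics and any distortion apply to the point x, -y, -z); pixel columns grow to the right and rows downward; lengths in m; the calibration is good to about 2 mm. A picture is of the moment at which its call begins. camera_params takes no time and is no camera call.
- robot.finish_job(): hands the job in, once; it reports no verdict.
The state is a dict: "time_s": time; "joints": joint angles; "qd": joint speeds; "tau": joint torques, N m; "ee_pos": TCP position; "eef_rot": TCP orientation; "contact_force": force on the tool from outside, world axes, zero at the start; "moment": the same for the moment, N m; "opening": finger opening in m.
Only numpy, scipy, OpenCV 4.12 (cv2) and the standard library are available. Lean on these libraries where they do the work, as an engineer would, in place of code of your own. Each camera call takes 0.05 s, during which the arm holds its last target.

## Task

Put the magnifying glass away in the half-covered steel instrument box: dip its lens end in under the cover, then lay it down flat so that all of it rests on the floor of the box, lens under the cover. Lay it down rather than dropping it, and leave the pestle and the scissors where they are.

Things in the scene. Friction and masses are not known exactly. Their poses are not given: they have to be found in the camera images.
- riser: White work board on short steel legs, fixed, standing on the table over the herb heaps: 560 (x) by 940 (y) by 15 mm, top 85 mm above the table (world z = 0.085). Origin under its centre on the table. The box, the magnifier, the pestle and the scissors all stand on it.
- magnifier: Reading glass lying flat: round lens in a pale rim (76 mm across, 9 thick) on a straight round black handle 13 mm thick; 164 mm long, 70 g. Origin under its middle, on the underside; y along it towards the lens, z up. Handle axis from y = -82 mm (free end) to +6, at z = 6. At the start the lens points ahead of the robot within 0.3 rad. Grip across the handle near its free end.
- lens_centre (a point): centre of the magnifier's lens (y = +44, z = 6 mm in the magnifier's frame)
- handle_end (a point): a point on the handle's axis 2 mm inside its free end (y = -80, z = 6 mm in the magnifier's frame)
- instrument_box: Shallow stainless box, fixed, 241 (x) by 177 (y) mm, rim 43 mm high; x points ahead of the robot within 0.25 rad. Origin under its centre, on the board. Floor 2 to 5 mm above the board, about 206 by 130 mm; inside at the rim about 215 by 140. A cover closes its far half; the opening, x = -106 to -13 mm, is too short to lower the magnifier in flat.
- cover_edge (a point): Middle of the near edge of the flat steel half cover, at its underside: x = -10, y = 0, z = 51 mm in the box's frame. The cover runs from there to the far wall, top 54 mm above the board; this edge is a rolled lip 6 mm thick (49.5 to 55.5 mm above the board).
- pestle: Brass pestle lying on the board, 191 mm long, 27 mm thick, origin under its middle, y along it; bystander
- scissors: Closed scissors with red finger loops lying on the board, 198 by 78 by 9 mm, origin under the middle, y along them; bystander

How it is judged:
By the outcome, as a careful person would: the job done as asked, in the order asked, and still so for the second after the job is handed in, with the robot touching nothing.
It also fails if it takes over 40 s, if anything falls off the work surface, if the arm or the gripper's body presses on something with over 40 N, if the wrist force passes 120 N, or if a joint passes its speed limit or range.

## Working session

There is one attempt and no reset: what is moved stays moved. The work goes in short steps, Python scripts to look and compute and a shell command to move; the robot and the scene stay as the last step left them, time stands still between calls to the robot, and variables do not carry over. Pictures are saved under pics/ and viewed, and the job is handed in when it is done.

```bash
mkdir -p pics
python3 - <<'E'
from workcell import status, optics, robot
import cv2
for n in("top","side"):
    im=optics.get_image(n); cv2.imwrite(f"pics/{n}0.png",im); p=optics.camera_params(n); print(n,p)
print(status.get_state(), robot.grip_depth)
E
```

```text
top {'fovy': 55.12016817634975, 'cx': 252.6093460707778, 'cy': 194.8004683293356, 'k1': 0.026306178201431166, 'position': array([ 0.33621027, -0.07785491,  1.06424211]), 'rotation': array([-0.70282019, -0.06790416,  0.06909436,  0.70474021])}
side {'fovy': 57.656078600102376, 'cx': 253.2009156495836, 'cy': 194.24206184228314, 'k1': -0.10901990752566632, 'position': array([ 0.25170833, -0.78451534,  0.50088981]), 'rotation': array([ 0.84609421,  0.49881073, -0.10383185, -0.15662501])}
{'time_s': 0.1, 'joints': array([ 1.33199771e+00,  2.13333303e-01, -3.49490377e-02,  1.32354157e+00,
        1.39316678e-05,  1.57080281e+00]), 'qd': array([-9.03578574e-05,  2.19715612e-04,  3.64125358e-03, -1.74530643e-03,
       -2.78367460e-05,  5.79865725e-04]), 'tau': array([-8.78587216e-04, -6.87247753e+01,  4.87803662e+01,  1.22012361e-02,
       -1.84059145e-04,  1.67349765e-05]), 'ee_pos': array([0.11819099, 0.48551466, 0.23087127]), 'eef_rot': array([ 3.11966436e-04,  7.86301943e-01,  6.17842206e-01, -4.08295696e-04]), 'contact_force': array([-0.31665168,  0.19073371, -0.83899435]), 'moment': array([-0.01658937,  0.01910725, -0.01010544]), 'opening': 0.08549336369926187} 0.0187
```

View pics/top0.png

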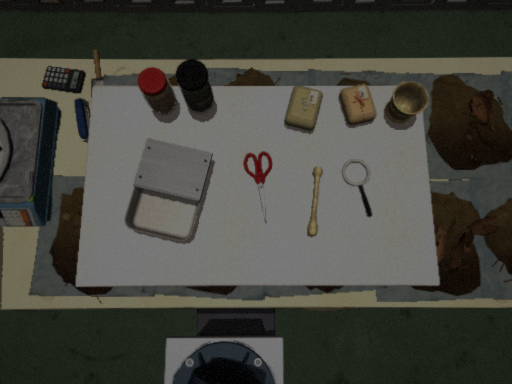

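View pics/side0.png

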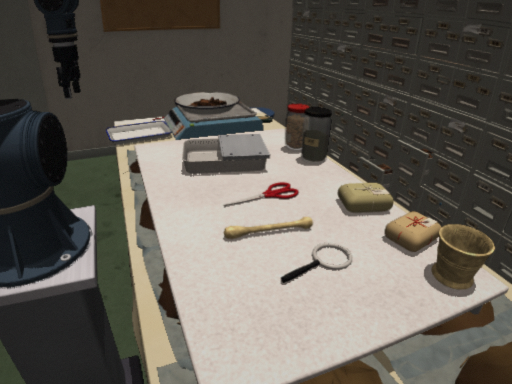

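Top view: box around (172,190) with its cover on the far side, scissors (260,185), pestle (315,200), magnifier lens (355,173) with handle end (369,214). I'll enlarge and localise.

```bash
cat > h.py <<'E'
import numpy as np, cv2
from scipy.spatial.transform import Rotation as R
from workcell import status, optics, robot
def cam(n):
    p=optics.camera_params(n); q=p["rotation"]
    Rm=R.from_quat([q[1],q[2],q[3],q[0]]).as_matrix()@np.diag([1,-1,-1]) # cv axes
    f=192/np.tan(np.radians(p["fovy"]/2))
    return np.array([[f,0,p["cx"]],[0,f,p["cy"]],[0,0,1]]),np.array([p["k1"],0,0,0,0.]),Rm,np.array(p["position"])
def proj(n,P):
    K,d,Rm,t=cam(n)
    return cv2.projectPoints(np.atleast_2d(np.array(P,float)),cv2.Rodrigues(Rm.T)[0],-Rm.T@t,K,d)[0][:,0]
def back(n,uv,z):
    K,d,Rm,t=cam(n)
    u=cv2.undistortPoints(np.atleast_2d(np.array(uv,float))[:,None],K,d)[:,0]
    r=np.c_[u,np.ones(len(u))]@Rm.T
    return t+r*((z-t[2])/r[:,2])[:,None]
def crop(src,x,y,w,h,s,out):
    im=cv2.imread(src)[y:y+h,x:x+w]; cv2.imwrite(out,cv2.resize(im,None,fx=s,fy=s,interpolation=cv2.INTER_CUBIC))
E
python3 - <<'E'
from h import *
crop("pics/top0.png",330,150,60,75,8,"pics/c1.png")
crop("pics/top0.png",120,130,100,115,5,"pics/c2.png")
crop("pics/side0.png",270,230,100,65,7,"pics/c3.png")
crop("pics/side0.png",170,120,110,60,7,"pics/c4.png")
E
```

```text
(no output)
```

View pics/c1.png

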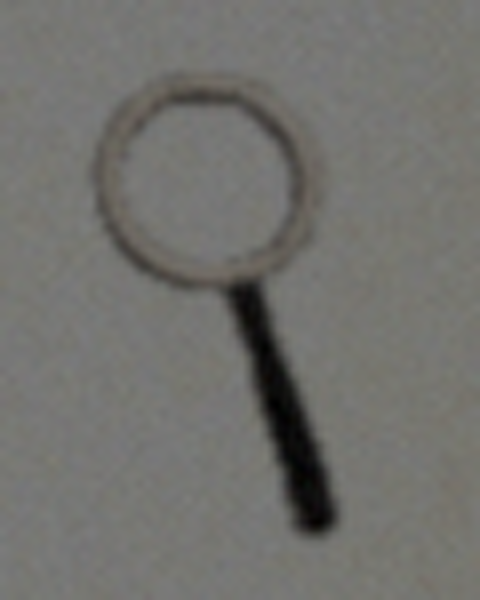

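View pics/c2.png

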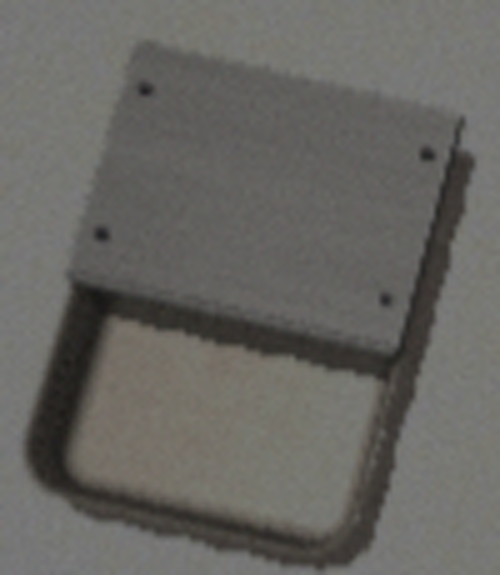

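View pics/c3.png

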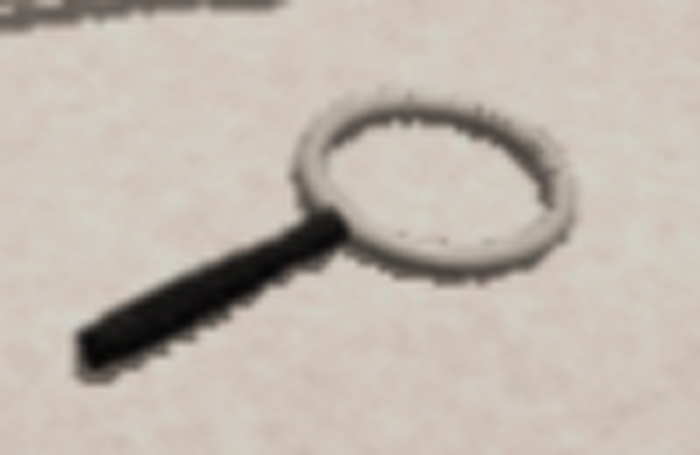

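View pics/c4.png

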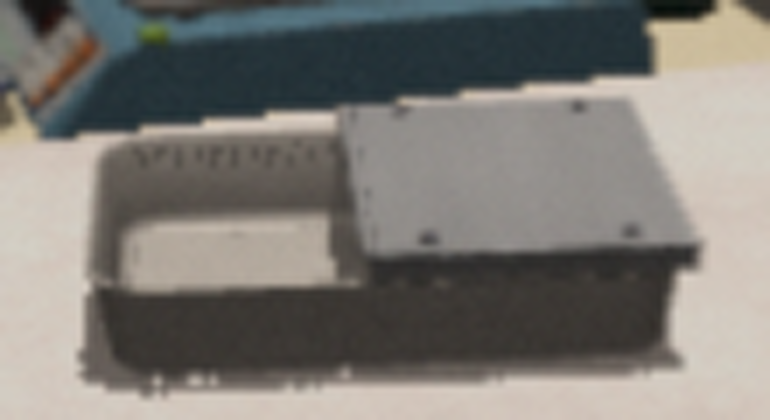

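Run:
```python
from h import *
np.set_printoptions(precision=4,suppress=True)
a=back("top",[[356.4,172.6],[369.4,216.0]],.091); b=back("side",[[332.1,256.4],[282.7,280.2]],.091)
print(a,b)
for m in(a,b):
    d=m[0]-m[1]; print(np.linalg.norm(d),np.degrees(np.arctan2(d[1],d[0])))
c=back("top",[[134.4,186],[199.4,201.4],[148,138.6],[212.6,153.6]],.1395)
s=back("side",[[170+360/7,120+250/7],[170+338/7,120+108/7],[170+698/7,120+243/7],[170+632/7,120+98/7]],.1395)
for q in(c,s):
  print(q, (q[0]+q[1])/2); 
  for i,j in((0,1),(2,3),(0,2),(1,3)):
    d=q[j]-q[i]; print(np.linalg.norm(d),np.degrees(np.arctan2(d[1],d[0])))
```

```text
[[ 0.5884 -0.3626  0.091 ]
 [ 0.4692 -0.3903  0.091 ]] [[ 0.5847 -0.367   0.091 ]
 [ 0.47   -0.3918  0.091 ]]
0.12232383574953623 13.056665125683294
0.11737594388788153 12.218675881527183
[[0.5417 0.2235 0.1395]
 [0.5011 0.0561 0.1395]
 [0.6694 0.1953 0.1395]
 [0.6281 0.0247 0.1395]] [0.5214 0.1398 0.1395]
0.17229434782205555 -103.62968903166146
0.17548965511061493 -103.62036344409252
0.13078615125333584 -12.48023190877481
0.1307896454404467 -13.880126318179068
[[0.5001 0.0548 0.1395]
 [0.5391 0.2157 0.1395]
 [0.6264 0.0188 0.1395]
 [0.6685 0.1863 0.1395]] [0.5196 0.1352 0.1395]
0.16559186109828927 76.37832977441765
0.17279728952271947 75.89205347024172
0.13128938935119103 -15.9087828084648
0.13266581476386474 -12.775225544732402
```

```bash
cat >> h.py <<'E'
def boxpts(o,yaw):
    Rz=R.from_euler('z',yaw).as_matrix()
    L=[]
    def rect(x0,x1,y,z): L.append(np.array([[x0,-y,z],[x1,-y,z],[x1,y,z],[x0,y,z],[x0,-y,z]])@Rz.T+[o[0],o[1],.085])
    rect(-.1205,.1205,.0885,.043); rect(-.013,.118,.086,.054); rect(-.103,.103,.065,.005)
    return L
def magpts(o,yaw):
    Rz=R.from_euler('z',yaw).as_matrix(); a=np.linspace(0,2*np.pi,40)
    c=np.c_[.038*np.cos(a),.044+.038*np.sin(a),0*a+.006]
    c2=np.c_[.0315*np.cos(a),.044+.0315*np.sin(a),0*a+.006]
    h=np.array([[-.0065,.006,.006],[-.0065,-.082,.006],[.0065,-.082,.006],[.0065,.006,.006]])
    return [p@Rz.T+[o[0],o[1],.085] for p in (c,c2,h)]
def overlay(n,src,L,x,y,w,h,s,out):
    im=cv2.imread(src)[y:y+h,x:x+w]; im=cv2.resize(im,None,fx=s,fy=s,interpolation=cv2.INTER_CUBIC)
    for p in L:
        q=(proj(n,p)-[x,y]+.5)*s
        cv2.polylines(im,[np.round(q).astype(int)],False,(0,255,0),1)
    cv2.imwrite(out,im)
E
python3 - <<'E'
from h import *
m=magpts((.5457,-.374),np.radians(12.7-90)); b=boxpts((.5331,.135),np.radians(-13.6))
r1=(330,150,60,75,6);r2=(120,130,100,115,5);r3=(270,230,100,65,7);r4=(170,120,110,60,7)
overlay("top","pics/top0.png",m,*r1,"/tmp/a.png");overlay("top","pics/top0.png",b,*r2,"/tmp/b.png")
overlay("side","pics/side0.png",m,*r3,"/tmp/c.png");overlay("side","pics/side0.png",b,*r4,"/tmp/d.png")
A=[cv2.imread(f"/tmp/{k}.png") for k in"abcd"]
def pad(i,h,w): return cv2.copyMakeBorder(i,0,h-i.shape[0],0,w-i.shape[1],0)
def st(i,j,o):
    H=max(i.shape[0],j.shape[0]); x=np.hstack([pad(i,H,i.shape[1]),pad(j,H,j.shape[1])]); print(x.shape); cv2.imwrite(o,x[:600,:])
st(A[0],A[1],"pics/o1.png")
cv2.imwrite("pics/o2.png",A[2]);cv2.imwrite("pics/o3.png",A[3])
E
```

```text
(575, 860, 3)
```

```bash
python3 -m handwheel '[{"grip":60,"delta_pos":[0,0,0],"delta_rot":[0,0,-0.9]},{"grip":60,"delta_pos":[0,0,0],"delta_rot":[0,0,-0.9]},{"grip":60,"delta_pos":[0,0,0],"delta_rot":[0,0,-0.9]},{"grip":60,"delta_pos":[0,0,0],"delta_rot":[0,0,-0.9]},{"grip":60,"delta_pos":[0,0,0],"delta_rot":[0,0,-0.8]}]' 40; python3 -c "
from h import *
s=status.get_state();print(s['joints'],s['ee_pos'],s['eef_rot'])"
```

```text
time_s: 0.52
ee_pos: [0.1182, 0.4856, 0.231]
eef_rot: [0.0, 0.623, 0.783, -0.0]
contact_force: [0.2, -0.6, -0.6]
opening: 0.06
[ 1.33197408e+00  2.13164762e-01 -3.48222216e-02  1.32348019e+00
 -1.01493186e-05  1.10517641e+00] [0.11823158 0.48559936 0.23100581] [ 1.45402493e-04  6.22551825e-01  7.82578502e-01 -3.02313289e-04]
```

View pics/o1.png

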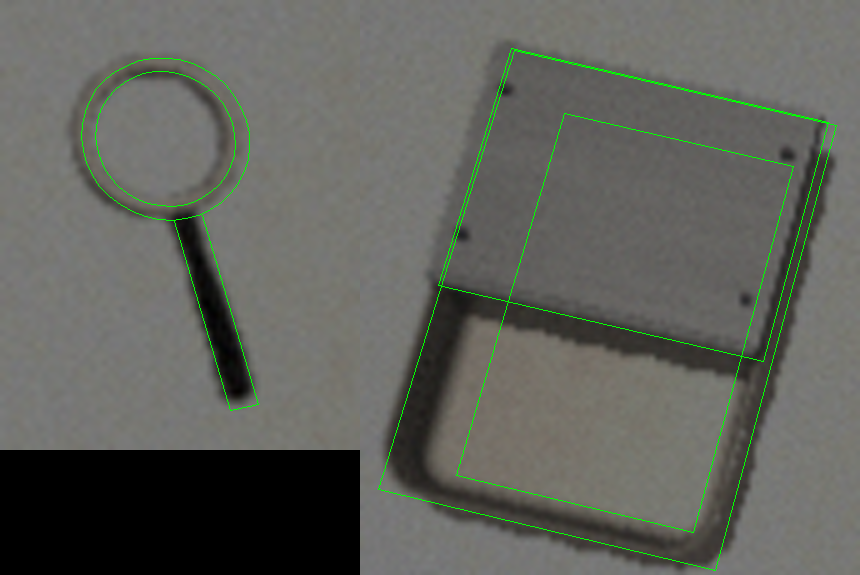

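View pics/o2.png

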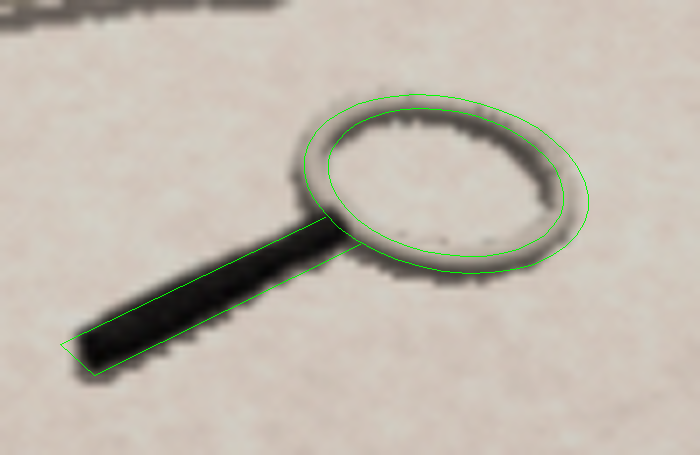

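View pics/o3.png

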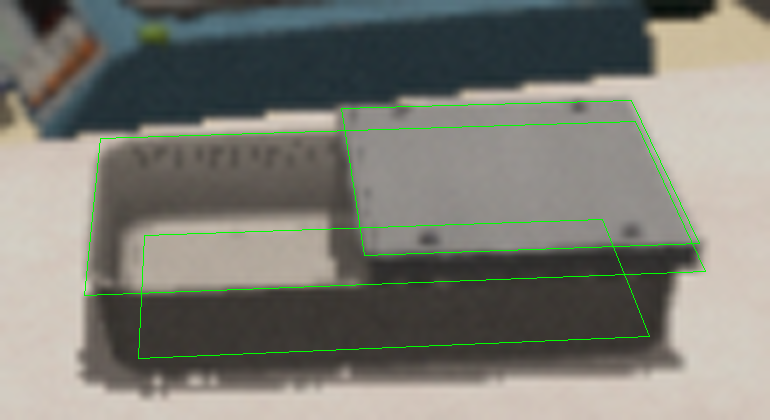

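Overlays: box yaw ≈ -13.6°, cover edge middle ≈ (0.521, 0.138); magnifier origin ≈ (0.546,-0.374), yaw 12.6°. The model agrees with both pictures to about 1–1.5 px (3 mm). Now I'll move to above the handle.

```bash
python3 -m handwheel '[{"grip":60,"delta_pos":[-0.8,0.865,0],"delta_rot":[0,0,0]},{"grip":60,"delta_pos":[-0.8,0.865,0],"delta_rot":[0,0,0]},{"grip":60,"delta_pos":[-0.8,0.865,0],"delta_rot":[0,0,0]},{"grip":60,"delta_pos":[-0.8,0.865,0],"delta_rot":[0,0,0]},{"grip":60,"delta_pos":[-0.8,0.865,0],"delta_rot":[0,0,0]},{"grip":60,"delta_pos":[-0.8,0.865,0],"delta_rot":[0,0,0]},{"grip":60,"delta_pos":[-0.95,0,0],"delta_rot":[0,0,0]},{"grip":60,"delta_pos":[-0.95,0,0],"delta_rot":[0,0,0]},{"grip":60,"delta_pos":[-0.95,0,0],"delta_rot":[0,0,0]},{"grip":60,"delta_pos":[-0.95,0,0],"delta_rot":[0,0,0]},{"grip":60,"delta_pos":[-0.95,0,0],"delta_rot":[0,0,0]},{"grip":60,"delta_pos":[-0.95,0,0],"delta_rot":[0,0,0]},{"grip":60,"delta_pos":[-0.95,0,0],"delta_rot":[0,0,0]},{"grip":60,"delta_pos":[-0.95,0,0],"delta_rot":[0,0,0]},{"grip":60,"delta_pos":[-0.95,0,0],"delta_rot":[0,0,0]},{"grip":60,"delta_pos":[-0.95,0,0],"delta_rot":[0,0,0]},{"grip":60,"delta_pos":[-0.95,0,0],"delta_rot":[0,0,0]},{"grip":60,"delta_pos":[-0.95,0,0],"delta_rot":[0,0,0]},{"grip":60,"delta_pos":[-0.95,0,0],"delta_rot":[0,0,0]},{"grip":60,"delta_pos":[-0.95,0,0],"delta_rot":[0,0,0]}]'
cat >> h.py <<'E'
def to(target, yaw=None):
    s=status.get_state(); q=s["eef_rot"]; Rm=R.from_quat([q[1],q[2],q[3],q[0]]).as_matrix()
    np.set_printoptions(precision=4,suppress=True)
    print("tool d units", Rm.T@(np.array(target)-s["ee_pos"])/.03, "yaw of tool y",np.degrees(np.arctan2(Rm[1,1],Rm[0,1])),"j",s["joints"],"p",s["ee_pos"],"F",s["contact_force"],"open",s["opening"])
E
python3 -c "
from h import *
to([.4796,-.3888,.14])"
```

```text
time_s: 2.18
ee_pos: [0.3896, -0.011, 0.2312]
eef_rot: [-0.0, 0.624, 0.781, -0.0]
contact_force: [0.5, 1.2, 0.8]
opening: 0.06
tool d units [-12.9445   0.156    3.0394] yaw of tool y 12.718494466736995 j [-0.0283 -0.0133 -0.2884  1.2959  0.     -0.2503] p [ 0.3896 -0.011   0.2312] F [0.5361 1.2187 0.8254] open 0.059969365251850676
```

```bash
python3 -m handwheel '[{"grip":60,"delta_pos":[-0.9,0,0],"delta_rot":[0,0,0]},{"grip":60,"delta_pos":[-0.9,0,0],"delta_rot":[0,0,0]},{"grip":60,"delta_pos":[-0.9,0,0],"delta_rot":[0,0,0]},{"grip":60,"delta_pos":[-0.9,0,0],"delta_rot":[0,0,0]},{"grip":60,"delta_pos":[-0.9,0,0],"delta_rot":[0,0,0]},{"grip":60,"delta_pos":[-0.9,0,0],"delta_rot":[0,0,0]},{"grip":60,"delta_pos":[-0.9,0,0],"delta_rot":[0,0,0]},{"grip":60,"delta_pos":[-0.9,0,0],"delta_rot":[0,0,0]},{"grip":60,"delta_pos":[-0.9,0,0],"delta_rot":[0,0,0]},{"grip":60,"delta_pos":[-0.9,0,0.4],"delta_rot":[0,0,0]},{"grip":60,"delta_pos":[-0.9,0,0.6],"delta_rot":[0,0,0]},{"grip":60,"delta_pos":[-0.9,0,0.7],"delta_rot":[0,0,0]},{"grip":60,"delta_pos":[-0.9,0,0.7],"delta_rot":[0,0,0]},{"grip":60,"delta_pos":[-0.9,0,0.5],"delta_rot":[0,0,0]},{"grip":60,"delta_pos":[-0.2,0.1,0.1],"delta_rot":[0,0,0]},{"grip":60,"delta_pos":[0,0,0],"delta_rot":[0,0,0]}]'
python3 - <<'E'
from h import *
to([.4796,-.3888,.0865])
for n in("top","side"): cv2.imwrite(f"pics/{n}1.png",optics.get_image(n))
crop("pics/top1.png",300,130,110,110,5,"pics/d1.png")
crop("pics/side1.png",220,150,160,150,4,"pics/d2.png")
E
```

```text
time_s: 3.52
ee_pos: [0.4767, -0.3843, 0.1392]
eef_rot: [-0.001, 0.625, 0.781, 0.0]
contact_force: [0.3, 0.6, 1.0]
opening: 0.0598
tool d units [-0.1723  0.0654  1.7574] yaw of tool y 12.630883965613636 j [-0.6785  0.4773  0.1065  1.2029  0.     -0.8989] p [ 0.4767 -0.3843  0.1392] F [0.3094 0.5822 1.0085] open 0.05983708710968289
```

View pics/d1.png

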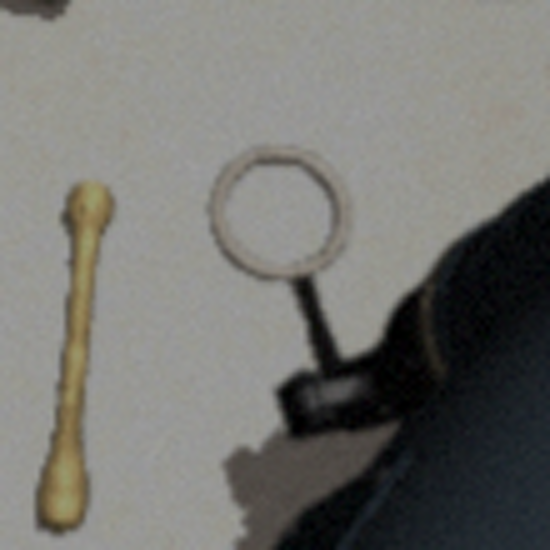

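View pics/d2.png

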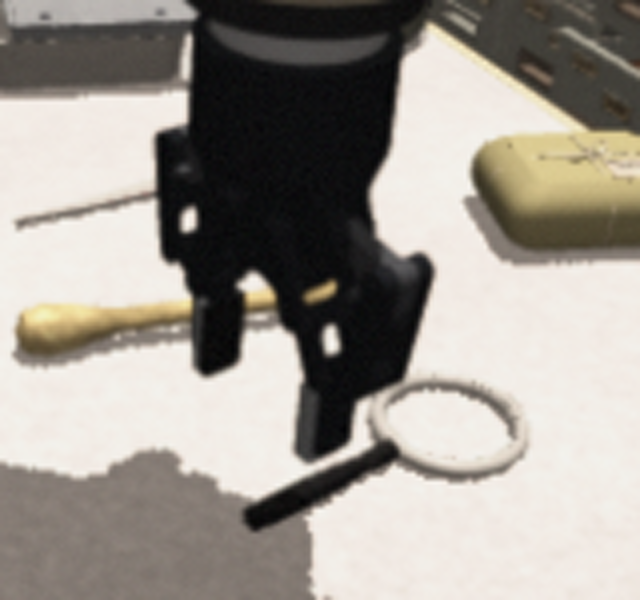

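Gripper straddles the handle with its free end between the fingers (side crop: handle end (255,515), tips (215,370) and (315,455)). Descending and gripping.

```bash
python3 -m handwheel '[{"grip":60,"delta_pos":[-0.17,0.07,0.4],"delta_rot":[0,0,0]},{"grip":60,"delta_pos":[0,0,0.5],"delta_rot":[0,0,0]},{"grip":60,"delta_pos":[0,0,0.5],"delta_rot":[0,0,0]},{"grip":60,"delta_pos":[0,0,0.25],"delta_rot":[0,0,0]},{"grip":60,"delta_pos":[0,0,0.05],"delta_rot":[0,0,0]},{"grip":30,"delta_pos":[0,0,0],"delta_rot":[0,0,0]},{"grip":18,"delta_pos":[0,0,0],"delta_rot":[0,0,0]},{"grip":18,"delta_pos":[0,0,0],"delta_rot":[0,0,0]},{"grip":18,"delta_pos":[0,0,0],"delta_rot":[0,0,0]}]' 40
python3 - <<'E'
from h import *
to([.4796,-.3888,.0865])
E
```

```text
time_s: 4.37
ee_pos: [0.4807, -0.3883, 0.0911]
eef_rot: [0.001, 0.624, 0.781, 0.0]
contact_force: [0.4, 0.0, -0.1]
opening: 0.0184
tool d units [-0.0097 -0.0384  0.1532] yaw of tool y 12.72076924124245 j [-0.6795  0.5108  0.035   1.0939  0.     -0.9015] p [ 0.4807 -0.3883  0.0911] F [ 0.3933  0.026  -0.0874] open 0.01841991693612769
```

```bash
python3 -m handwheel '[{"grip":18,"delta_pos":[0,-0.04,0.1],"delta_rot":[0,0,0]},{"grip":18,"delta_pos":[0,0,0.05],"delta_rot":[0,0,0]},{"grip":8,"delta_pos":[0,0,0],"delta_rot":[0,0,0]},{"grip":5,"delta_pos":[0,0,0],"delta_rot":[0,0,0]},{"grip":5,"delta_pos":[0,0,0],"delta_rot":[0,0,0]},{"grip":5,"delta_pos":[0,0,0],"delta_rot":[0,0,0]}]' 60
python3 - <<'E'
from h import *
to([.4796,-.3888,.0865])
E
```

```text
time_s: 4.87
ee_pos: [0.4791, -0.3883, 0.0857]
eef_rot: [-0.0, 0.624, 0.781, 0.0]
contact_force: [-0.1, 0.0, 0.3]
opening: 0.0102
tool d units [-0.0208  0.0119 -0.0252] yaw of tool y 12.7181167472784 j [-0.681   0.5131  0.0246  1.0825  0.     -0.903 ] p [ 0.4791 -0.3883  0.0857] F [-0.0895  0.0325  0.348 ] open 0.010155851715666877
```

```bash
python3 -m handwheel '[{"grip":5,"delta_pos":[0,0,0],"delta_rot":[0,0,0]},{"grip":5,"delta_pos":[0,0,-0.2],"delta_rot":[0,0,0]},{"grip":5,"delta_pos":[0,0,-0.5],"delta_rot":[0,0,0]},{"grip":5,"delta_pos":[0,0,-0.5],"delta_rot":[0,0,0]},{"grip":5,"delta_pos":[0,0,-0.3],"delta_rot":[0,0,0]},{"grip":5,"delta_pos":[0,0,0],"delta_rot":[0,0,0]}]'
python3 - <<'E'
from h import *
to([.4796,-.3888,.1319])
for n in("top","side"): cv2.imwrite(f"pics/{n}2.png",optics.get_image(n))
crop("pics/top2.png",300,130,110,110,5,"pics/e1.png")
crop("pics/side2.png",220,150,160,150,4,"pics/e2.png")
E
```

```text
time_s: 5.37
ee_pos: [0.48, -0.389, 0.1331]
eef_rot: [0.002, 0.624, 0.781, -0.0]
contact_force: [0.3, -0.6, -0.4]
opening: 0.0107
tool d units [ 0.0095 -0.0128  0.0404] yaw of tool y 12.718933854413597 j [-0.681   0.4858  0.1041  1.1859 -0.     -0.903 ] p [ 0.48   -0.389   0.1331] F [ 0.2563 -0.5712 -0.3845] open 0.010653931753004293
```

View pics/e1.png

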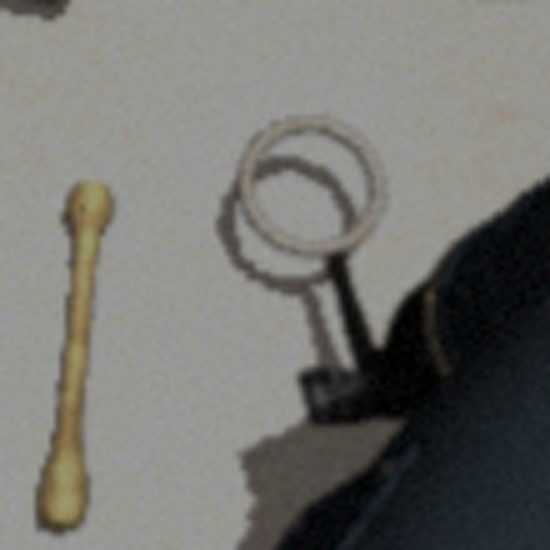

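View pics/e2.png

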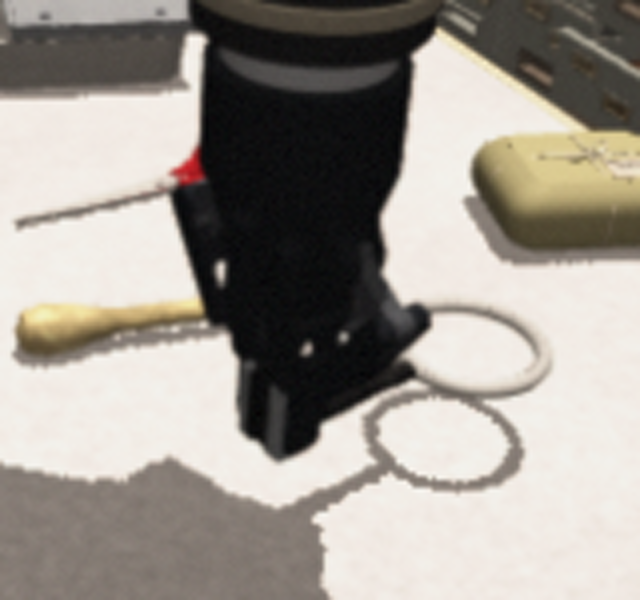

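```bash
cat >> h.py <<'E'
def tri(ut,us):
    o=[];d=[]
    for n,u in(("top",ut),("side",us)):
        a=back(n,u,0)[0]; t=cam(n)[3]; v=(a-t)/np.linalg.norm(a-t); o.append(t); d.append(v)
    A=np.c_[d[0],-d[1]]; s=np.linalg.lstsq(A,o[1]-o[0],rcond=None)[0]
    p,q=o[0]+s[0]*d[0],o[1]+s[1]*d[1]; return (p+q)/2,np.linalg.norm(p-q)
E
python3 - <<'E'
from h import *
np.set_printoptions(precision=4,suppress=True)
print(tri((356.4,172.6),(332.1,256.4)))
c,e=tri((362.1,166.7),(338,236.5));print(c,e)
s=status.get_state();q=s["eef_rot"];Rm=R.from_quat([q[1],q[2],q[3],q[0]]).as_matrix()
print(Rm.T@(c-s["ee_pos"]))
E
```

```text
(array([ 0.5885, -0.3633,  0.0874]), np.float64(0.0015977429328628))
[ 0.5924 -0.3654  0.1339] 0.0014133491390377867
[-0.0026  0.1154 -0.0032]
```

Lifted and level in the grip: lens centre about 115 mm along tool y from the TCP. Now lift higher and turn to the box yaw.

```bash
python3 -m handwheel '[{"grip":5,"delta_pos":[0,0,-0.5],"delta_rot":[0,0,0]},{"grip":5,"delta_pos":[0,0,-0.7],"delta_rot":[0,0,0.3]},{"grip":5,"delta_pos":[0,0,-0.8],"delta_rot":[0,0,0.7]},{"grip":5,"delta_pos":[0,0,-0.8],"delta_rot":[0,0,0.8]},{"grip":5,"delta_pos":[0,0,-0.7],"delta_rot":[0,0,0.8]},{"grip":5,"delta_pos":[0,0,-0.4],"delta_rot":[0,0,0.8]},{"grip":5,"delta_pos":[0,0,0],"delta_rot":[0,0,0.7]},{"grip":5,"delta_pos":[0,0,0],"delta_rot":[0,0,0.29]},{"grip":5,"delta_pos":[0,0,0],"delta_rot":[0,0,0]}]' 60
cat >> h.py <<'E'
BO=np.array([.534,.135,.085]); BY=np.radians(-13.6)
def tcp_for(tx,tz,th,ty=0):  # tip centre at box coords (m above board), tilt rad
    B=R.from_euler('z',BY).as_matrix()
    yv=np.array([np.cos(th),0,-np.sin(th)]); zv=np.array([-np.sin(th),0,-np.cos(th)])
    return BO+B@(np.array([tx,ty,tz])-.151*yv+.005*zv)
E
python3 - <<'E'
from h import *
t=np.radians(30)
for r in (.09,0): print(tcp_for(.03-r*np.cos(t),.012+r*np.sin(t),t))
to(tcp_for(.03-.09*np.cos(t),.012+.09*np.sin(t)+.04,t))
E
```

```text
time_s: 6.22
ee_pos: [0.479, -0.3882, 0.2469]
eef_rot: [-0.001, 0.786, 0.618, -0.0]
contact_force: [0.6, 0.2, -0.5]
opening: 0.0102
[0.35786888 0.1776106  0.21316987]
[0.43362575 0.15928309 0.16816987]
tool d units [17.3655 -8.3941 -0.1917] yaw of tool y -13.713270673889824 j [-0.6811  0.4682  0.3638  1.4676 -0.     -0.4417] p [ 0.479  -0.3882  0.2469] F [ 0.6288  0.1638 -0.4751] open 0.01023547727437216
```

```bash
python3 -m handwheel '[{"grip":5,"delta_pos":[0.5,-0.25,0],"delta_rot":[0,0,0]},{"grip":5,"delta_pos":[0.9,-0.44,0],"delta_rot":[0,0,0]},{"grip":5,"delta_pos":[0.9,-0.44,0],"delta_rot":[0,0,0]},{"grip":5,"delta_pos":[0.9,-0.44,0],"delta_rot":[0,0,0]},{"grip":5,"delta_pos":[0.9,-0.44,0],"delta_rot":[0,0,0]},{"grip":5,"delta_pos":[0.9,-0.44,0],"delta_rot":[0,0,0]},{"grip":5,"delta_pos":[0.9,-0.44,0],"delta_rot":[0,0,0]},{"grip":5,"delta_pos":[0.9,-0.44,0],"delta_rot":[0,0,0]},{"grip":5,"delta_pos":[0.9,-0.44,0],"delta_rot":[0,0,0]},{"grip":5,"delta_pos":[0.9,-0.44,0],"delta_rot":[0,0,0]},{"grip":5,"delta_pos":[0.9,-0.44,0],"delta_rot":[0,0,0]},{"grip":5,"delta_pos":[0.9,-0.44,0],"delta_rot":[0,0,0]},{"grip":5,"delta_pos":[0.9,-0.44,0],"delta_rot":[0,0,0]},{"grip":5,"delta_pos":[0.9,-0.44,0],"delta_rot":[0,0,0]},{"grip":5,"delta_pos":[0.9,-0.44,0],"delta_rot":[0,0,0]},{"grip":5,"delta_pos":[0.9,-0.44,0],"delta_rot":[0,0,0]},{"grip":5,"delta_pos":[0.9,-0.44,0],"delta_rot":[0,0,0]},{"grip":5,"delta_pos":[0.9,-0.44,0],"delta_rot":[0,0,0]},{"grip":5,"delta_pos":[0.9,-0.44,0],"delta_rot":[0,0,0]},{"grip":5,"delta_pos":[0.6,-0.3,0],"delta_rot":[0,0,0]}]' 60
python3 - <<'E'
from h import *
t=np.radians(30)
to(tcp_for(.03-.09*np.cos(t),.012+.09*np.sin(t)+.04,t))
E
```

```text
time_s: 7.88
ee_pos: [0.3533, 0.1779, 0.2472]
eef_rot: [-0.0, 0.785, 0.619, -0.0]
contact_force: [0.7, -1.8, -0.7]
opening: 0.0106
tool d units [ 0.0262  0.1491 -0.2006] yaw of tool y -13.470293047597403 j [ 0.4661 -0.0035 -0.2385  1.3366  0.0004  0.7012] p [0.3533 0.1779 0.2472] F [ 0.728  -1.8138 -0.6926] open 0.010550585350948598
```

```bash
python3 -m handwheel '[{"grip":5,"delta_pos":[0,0.15,-0.2],"delta_rot":[0.4,0,0]},{"grip":5,"delta_pos":[0,0,0],"delta_rot":[0.9,0,0]},{"grip":5,"delta_pos":[0,0,0],"delta_rot":[0.9,0,0]},{"grip":5,"delta_pos":[0,0,0],"delta_rot":[0.9,0,0]},{"grip":5,"delta_pos":[0,0,0],"delta_rot":[0.9,0,0]},{"grip":5,"delta_pos":[0,0,0],"delta_rot":[0.7,0,0]},{"grip":5,"delta_pos":[0,0,0],"delta_rot":[0.3,0,0]},{"grip":5,"delta_pos":[0,0,0],"delta_rot":[0,0,0]}]' 60
cat >> h.py <<'E'
def tilt():
    s=status.get_state();q=s["eef_rot"];Rm=R.from_quat([q[1],q[2],q[3],q[0]]).as_matrix()
    print("tilt",np.degrees(np.arcsin(-Rm[2,1])),"roll",np.degrees(np.arcsin(Rm[2,0])))
E
python3 - <<'E'
from h import *
t=np.radians(30)
to(tcp_for(.03-.09*np.cos(t),.012+.09*np.sin(t),t));tilt()
for n in("top","side"): cv2.imwrite(f"pics/{n}3.png",optics.get_image(n))
crop("pics/top3.png",100,110,130,140,4,"pics/f1.png")
crop("pics/side3.png",110,60,190,120,4,"pics/f2.png")
E
```

```text
time_s: 8.55
ee_pos: [0.3591, 0.1744, 0.2518]
eef_rot: [-0.205, 0.759, 0.597, -0.162]
contact_force: [0.6, 0.5, -0.5]
opening: 0.0104
tool d units [0.096  0.595  1.1429] yaw of tool y -13.676240670418833 j [0.261  0.4223 0.1588 1.7823 0.2427 0.4402] p [0.3591 0.1744 0.2518] F [ 0.6487  0.5004 -0.4632] open 0.010403413402976167
tilt 30.319331073425392 roll -0.08687602102773784
```

View pics/f1.png

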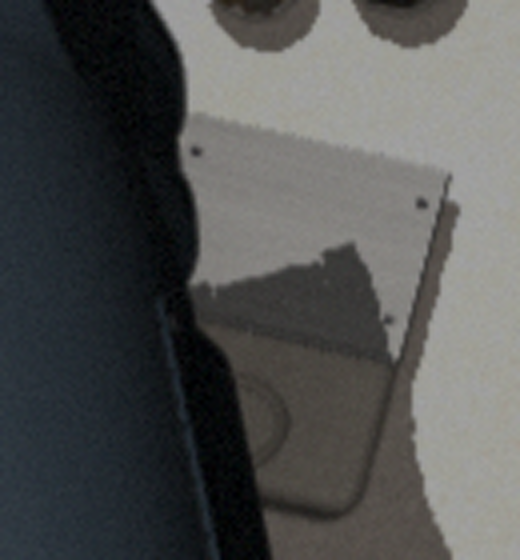

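View pics/f2.png

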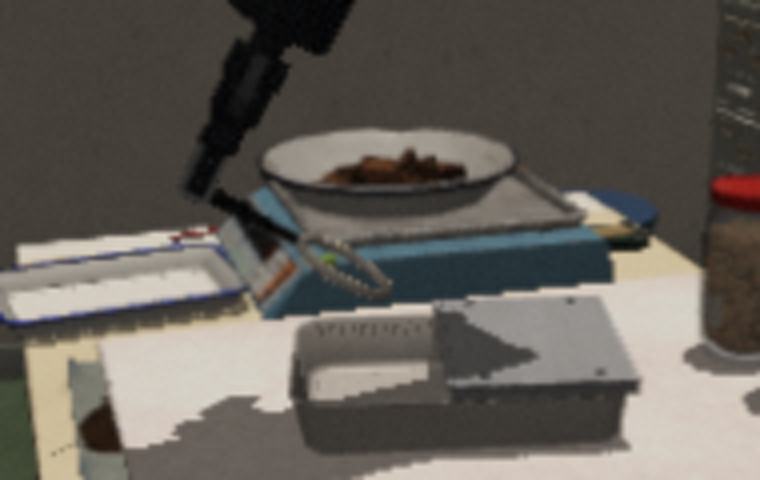

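Side crop: the lens hangs lens-down over the open half (tip at (390,292)), 30° tilt. I'll check against the model overlay before inserting.

```bash
cat >> h.py <<'E'
def held():
    s=status.get_state();q=s["eef_rot"];Rm=R.from_quat([q[1],q[2],q[3],q[0]]).as_matrix()
    a=np.linspace(0,2*np.pi,40)
    L=[np.c_[.038*np.cos(a),.113+.038*np.sin(a),0*a-.005],np.c_[.0315*np.cos(a),.113+.0315*np.sin(a),0*a-.005],np.array([[0,-.013,-.005],[0,.075,-.005]])]
    return [p@Rm.T+s["ee_pos"] for p in L]
E
python3 - <<'E'
from h import *
overlay("side","pics/side3.png",held()+boxpts(BO,BY)[:2],140,90,140,90,5,"pics/f3.png")
E
```

```text
(no output)
```

View pics/f3.png

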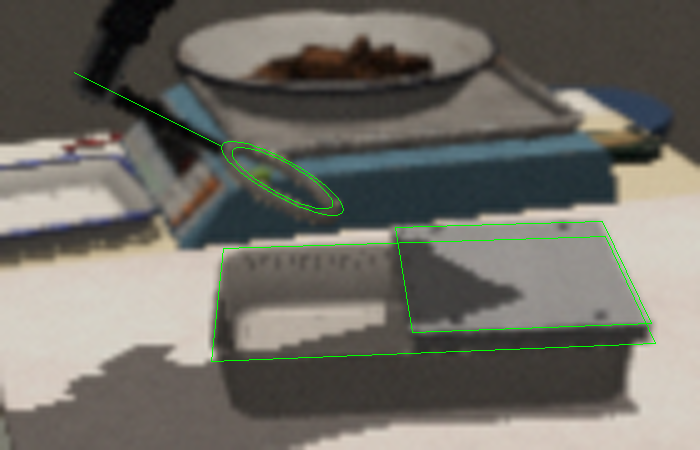

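```bash
python3 -m handwheel '[{"grip":5,"delta_pos":[0.1,0.2,0.4],"delta_rot":[0,0,0]},{"grip":5,"delta_pos":[0,0.25,0.5],"delta_rot":[0,0,0]},{"grip":5,"delta_pos":[0,0.15,0.24],"delta_rot":[0,0,0]},{"grip":5,"delta_pos":[0,0.4,0],"delta_rot":[0,0,0]},{"grip":5,"delta_pos":[0,0.4,0],"delta_rot":[0,0,0]},{"grip":5,"delta_pos":[0,0.4,0],"delta_rot":[0,0,0]},{"grip":5,"delta_pos":[0,0.3,0],"delta_rot":[0,0,0]},{"grip":5,"delta_pos":[0,0,0],"delta_rot":[0,0,0]}]' 60
python3 - <<'E'
from h import *
t=np.radians(30)
to(tcp_for(.03,.012,t));tilt()
for n in("side",): cv2.imwrite(f"pics/{n}4.png",optics.get_image(n))
overlay("side","pics/side4.png",boxpts(BO,BY)[:0],140,70,140,110,5,"pics/g1.png")
overlay("side","pics/side4.png",held()+boxpts(BO,BY)[:2],140,70,140,110,5,"pics/g2.png")
E
```

```text
time_s: 9.32
ee_pos: [0.3974, 0.1684, 0.1916]
eef_rot: [-0.203, 0.759, 0.597, -0.16]
contact_force: [0.7, 0.2, -0.5]
opening: 0.0107
tool d units [-0.0111  1.4689  0.0527] yaw of tool y -13.686450359664448 j [0.2339 0.5147 0.152  1.6834 0.2294 0.4168] p [0.3974 0.1684 0.1916] F [ 0.6526  0.2311 -0.525 ] open 0.010661859760924514
tilt 30.019672267311027 roll -0.025691141699452663
```

View pics/g1.png

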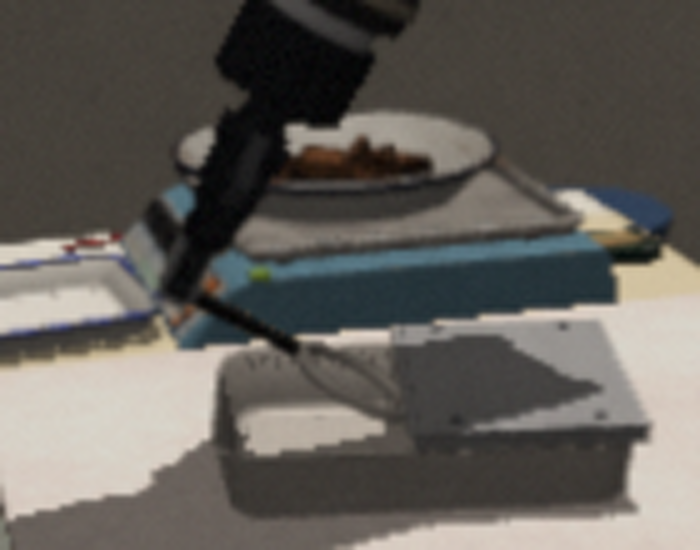

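View pics/g2.png

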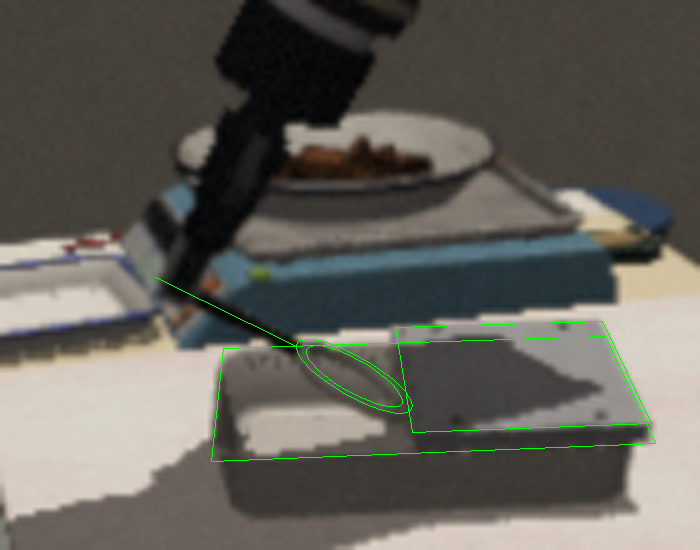

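Tip at about (405,415) in the crop is just entering under the cover edge, matching the model. Inserting further along the tilt axis.

```bash
python3 -m handwheel '[{"grip":5,"delta_pos":[0,0.3,0],"delta_rot":[0,0,0]},{"grip":5,"delta_pos":[0,0.4,0],"delta_rot":[0,0,0]},{"grip":5,"delta_pos":[0,0.4,0],"delta_rot":[0,0,0]},{"grip":5,"delta_pos":[0,0.3,0],"delta_rot":[0,0,0]},{"grip":5,"delta_pos":[0,0,0],"delta_rot":[0,0,0]}]' 60
python3 - <<'E'
from h import *
t=np.radians(30)
to(tcp_for(.03,.012,t));tilt()
for n in("side",): cv2.imwrite(f"pics/{n}5.png",optics.get_image(n))
overlay("side","pics/side5.png",[],140,70,140,110,5,"pics/g3.png")
# plan: progress to flat
for f,th in ((.03,30),(.05,24),(.07,16),(.085,8),(.085,0)):
    a=np.radians(th); p=tcp_for(f,.0055+.005+.003,a); print(th,p)
E
```

```text
time_s: 9.78
ee_pos: [0.4324, 0.1599, 0.1702]
eef_rot: [-0.204, 0.759, 0.597, -0.161]
contact_force: [1.0, -0.2, -0.8]
opening: 0.0103
tool d units [-0.0098  0.0736  0.0363] yaw of tool y -13.68183162638394 j [0.2065 0.5959 0.2303 1.6869 0.2167 0.3916] p [0.4324 0.1599 0.1702] F [ 1.0324 -0.1981 -0.8368] open 0.010293574642286767
tilt 30.060578160671625 roll -0.04084685995521342
30 [0.4336 0.1593 0.1697]
24 [0.4465 0.1562 0.1553]
16 [0.4596 0.153  0.1353]
8 [0.4706 0.1503 0.1146]
0 [0.4699 0.1505 0.0935]
```

View pics/g3.png

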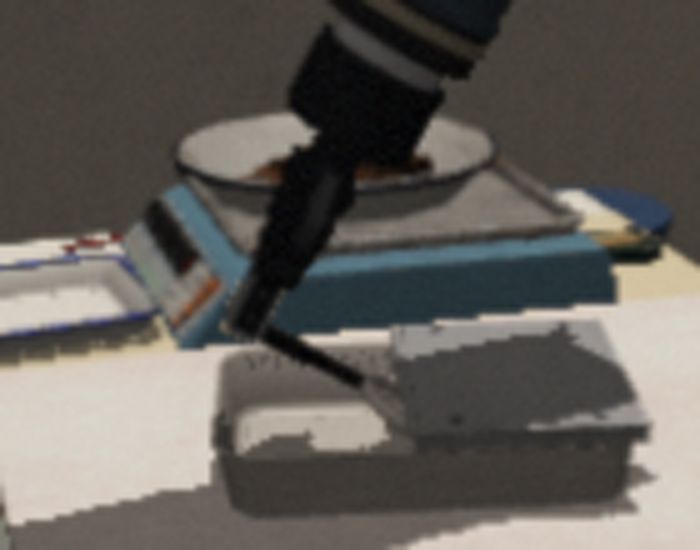

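Lens is under the cover, forces negligible. Planning the lay-down arc.

Run:
```python
from h import *
np.set_printoptions(precision=3,suppress=True)
p=status.get_state()["ee_pos"]
S=[(30,.03),(27,.03),(24,.03),(21,.0375),(18,.045),(15,.055),(12,.065),(9,.0725),(6,.08),(3,.085),(0,.085)]
B=R.from_euler('z',BY).as_matrix()
prev=p; pt=30
for th,f in S[1:]:
    t=np.radians(pt); X=B@[0,1,0];Y=B@[np.cos(t),0,-np.sin(t)];Z=B@[-np.sin(t),0,-np.cos(t)]
    q=tcp_for(f,.0135,np.radians(th)); d=(q-prev)/.03; print(th,np.array([d@X,d@Y,d@Z]),(th-pt)/6); prev=q; pt=th
```

```text
27 [-0.013  0.094  0.262] -0.5
24 [-0.     0.016  0.263] -0.5
21 [-0.     0.244  0.162] -0.5
18 [-0.     0.249  0.174] -0.5
15 [0.    0.333 0.16 ] -0.5
12 [-0.     0.338  0.177] -0.5
9 [0.    0.26  0.211] -0.5
6 [-0.     0.263  0.224] -0.5
3 [0.    0.181 0.246] -0.5
0 [-0.     0.016  0.263] -0.5
```

```bash
python3 -m handwheel '[{"grip":5,"delta_pos":[0,0.09,0.26],"delta_rot":[-0.5,0,0]},{"grip":5,"delta_pos":[0,0.02,0.26],"delta_rot":[-0.5,0,0]},{"grip":5,"delta_pos":[0,0.24,0.16],"delta_rot":[-0.5,0,0]},{"grip":5,"delta_pos":[0,0.25,0.17],"delta_rot":[-0.5,0,0]},{"grip":5,"delta_pos":[0,0.33,0.16],"delta_rot":[-0.5,0,0]},{"grip":5,"delta_pos":[0,0,0],"delta_rot":[0,0,0]}]' 60
python3 - <<'E'
from h import *
to(tcp_for(.055,.0135,np.radians(15)));tilt()
for n in("side",): cv2.imwrite(f"pics/{n}6.png",optics.get_image(n))
overlay("side","pics/side6.png",[],140,70,140,110,5,"pics/g4.png")
E
```

```text
time_s: 10.33
ee_pos: [0.4437, 0.1575, 0.1341]
eef_rot: [-0.101, 0.779, 0.613, -0.08]
contact_force: [-1.1, 0.1, 0.9]
opening: 0.0103
tool d units [-0.02    0.0398  0.0369] yaw of tool y -13.578591049210386 j [ 0.259   0.4023 -0.0586  1.3383  0.1224  0.482 ] p [0.4437 0.1575 0.1341] F [-1.1166  0.0833  0.9093] open 0.010302301453402789
tilt 14.815309108155107 roll 0.025690969670670374
```

View pics/g4.png

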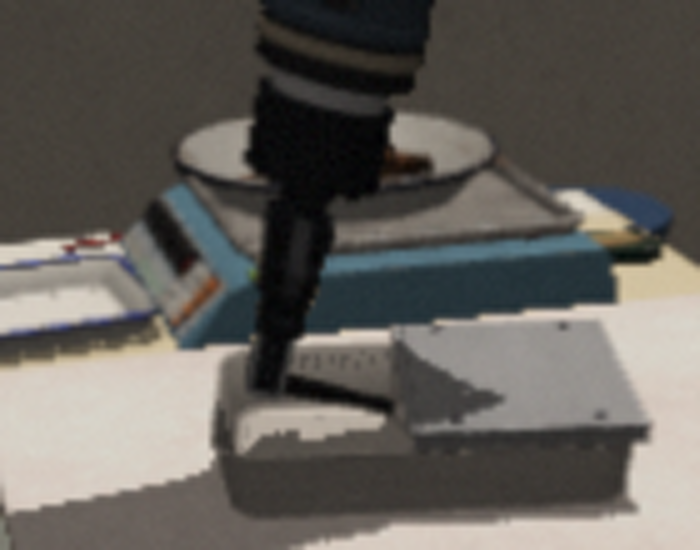

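Handle at (290,382)–(390,408), tilting down cleanly, cover untouched. Continue to flat.

```bash
python3 -m handwheel '[{"grip":5,"delta_pos":[0,0.37,0.2],"delta_rot":[-0.5,0,0]},{"grip":5,"delta_pos":[0,0.26,0.21],"delta_rot":[-0.5,0,0]},{"grip":5,"delta_pos":[0,0.26,0.22],"delta_rot":[-0.5,0,0]},{"grip":5,"delta_pos":[0,0.18,0.24],"delta_rot":[-0.5,0,0]},{"grip":5,"delta_pos":[0,0.02,0.22],"delta_rot":[-0.47,0,0]},{"grip":5,"delta_pos":[0,0,0],"delta_rot":[0,0,0]},{"grip":5,"delta_pos":[0,0,0],"delta_rot":[0,0,0]}]' 60
python3 - <<'E'
from h import *
to(tcp_for(.085,.0135,0));tilt()
for n in("side",): cv2.imwrite(f"pics/{n}7.png",optics.get_image(n))
overlay("side","pics/side7.png",[],140,70,140,110,5,"pics/g5.png")
E
```

```text
time_s: 10.97
ee_pos: [0.4695, 0.1511, 0.0958]
eef_rot: [-0.002, 0.786, 0.619, -0.002]
contact_force: [-0.2, 0.6, -0.1]
opening: 0.0102
tool d units [-0.0155  0.0161  0.0757] yaw of tool y -13.582404148182816 j [ 0.3094  0.2724 -0.3091  0.9946  0.003   0.5465] p [0.4695 0.1511 0.0958] F [-0.1575  0.6189 -0.0665] open 0.01024098769071771
tilt 0.3490090928470089 roll -0.014195356321339059
```

View pics/g5.png

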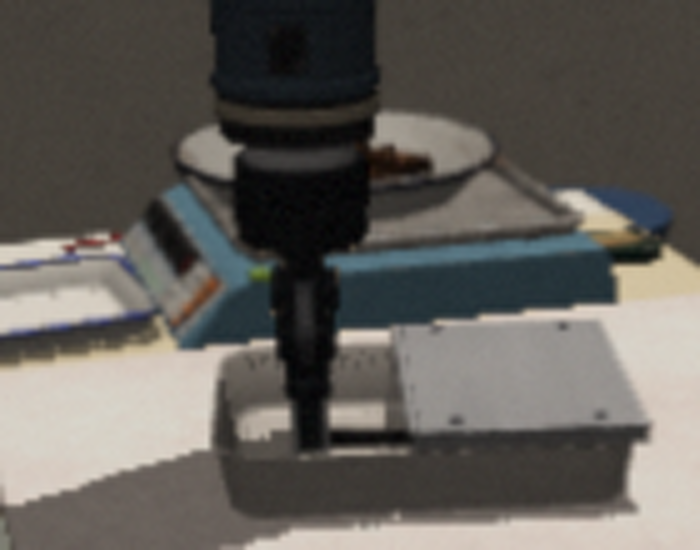

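Now flat, ~5–8 mm above the box floor. Lower gently with force checks.

```bash
python3 -m handwheel '[{"grip":5,"delta_pos":[0,0,0.08],"delta_rot":[-0.05,0,0]},{"grip":5,"delta_pos":[0,0,0.06],"delta_rot":[0,0,0]},{"grip":5,"delta_pos":[0,0,0],"delta_rot":[0,0,0]}]' 60
python3 -m handwheel '[{"grip":5,"delta_pos":[0,0,0.03],"delta_rot":[0,0,0]},{"grip":5,"delta_pos":[0,0,0],"delta_rot":[0,0,0]}]' 60
python3 -m handwheel '[{"grip":5,"delta_pos":[0,0,0.03],"delta_rot":[0,0,0]},{"grip":5,"delta_pos":[0,0,0],"delta_rot":[0,0,0]}]' 60
```

```text
time_s: 11.27
ee_pos: [0.4704, 0.1508, 0.0909]
eef_rot: [0.0, 0.786, 0.618, 0.0]
contact_force: [0.1, 0.1, -0.2]
opening: 0.0103
time_s: 11.43
ee_pos: [0.4704, 0.1509, 0.0902]
eef_rot: [0.001, 0.786, 0.618, 0.0]
contact_force: [-0.0, -0.0, -0.2]
opening: 0.0102
time_s: 11.6
ee_pos: [0.4703, 0.1509, 0.0893]
eef_rot: [0.001, 0.786, 0.618, 0.001]
contact_force: [0.6, 0.4, -0.8]
opening: 0.0103
```

```bash
for i in 1 2 ; do python3 -m handwheel '[{"grip":5,"delta_pos":[0,0,0.03],"delta_rot":[0,0,0]},{"grip":5,"delta_pos":[0,0,0],"delta_rot":[0,0,0]}]' 60 | egrep "ee_pos|force"; done; python3 -c "
from h import *
tilt();print(status.get_state()['moment'])"
```

```text
ee_pos: [0.4703, 0.1509, 0.0885]
contact_force: [-0.1, -0.0, -0.4]
ee_pos: [0.4704, 0.151, 0.088]
contact_force: [-2.0, -0.3, 4.8]
tilt -0.14259042650917692 roll 0.009198015164369902
[-0.1613855   0.3685447  -0.02029799]
```

Contact at 4.8 N upwards, magnifier down on the floor. Ease slightly and release slowly.

```bash
python3 -m handwheel '[{"grip":5,"delta_pos":[0,0,-0.01],"delta_rot":[0,0,0]},{"grip":12,"delta_pos":[0,0,0],"delta_rot":[0,0,0]},{"grip":14,"delta_pos":[0,0,0],"delta_rot":[0,0,0]},{"grip":18,"delta_pos":[0,0,0],"delta_rot":[0,0,0]},{"grip":24,"delta_pos":[0,0,0],"delta_rot":[0,0,0]},{"grip":28,"delta_pos":[0,0,0],"delta_rot":[0,0,0]},{"grip":28,"delta_pos":[0,0,0],"delta_rot":[0,0,0]},{"grip":28,"delta_pos":[0,0,0],"delta_rot":[0,0,0]}]' 20
python3 - <<'E'
from h import *
for n in("side","top"): cv2.imwrite(f"pics/{n}8.png",optics.get_image(n))
overlay("side","pics/side8.png",[],170,110,100,70,7,"pics/g6.png")
E
```

```text
time_s: 12.6
ee_pos: [0.4703, 0.1509, 0.0879]
eef_rot: [0.001, 0.786, 0.618, 0.001]
contact_force: [-0.5, 0.7, -0.5]
opening: 0.0281
```

View pics/g6.png

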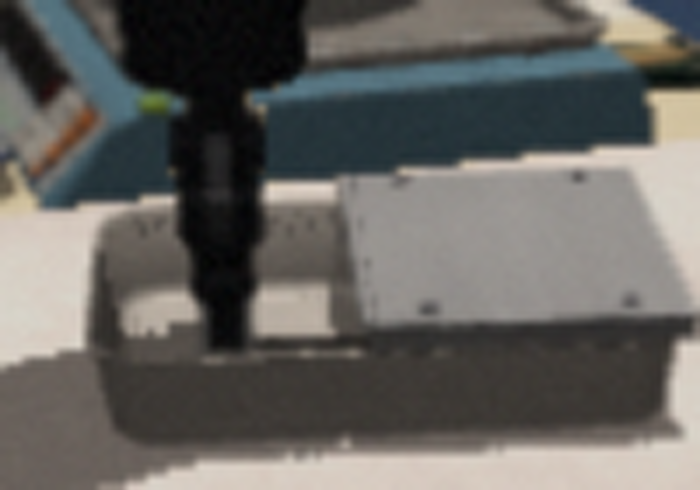

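Fingers are open at both sides of the handle, force ≈ 0. Retreat straight up.

```bash
python3 -m handwheel '[{"grip":28,"delta_pos":[0,0,-0.2],"delta_rot":[0,0,0]},{"grip":28,"delta_pos":[0,0,-0.5],"delta_rot":[0,0,0]},{"grip":28,"delta_pos":[0,0,-0.8],"delta_rot":[0,0,0]},{"grip":28,"delta_pos":[0,0,-0.9],"delta_rot":[0,0,0]},{"grip":28,"delta_pos":[0,0,-0.9],"delta_rot":[0,0,0]},{"grip":28,"delta_pos":[0,0,-0.9],"delta_rot":[0,0,0]},{"grip":28,"delta_pos":[0.9,-0.2,-0.4],"delta_rot":[0,0,0]},{"grip":28,"delta_pos":[0.9,-0.3,0],"delta_rot":[0,0,0]},{"grip":28,"delta_pos":[0.9,-0.3,0],"delta_rot":[0,0,0]},{"grip":28,"delta_pos":[0.9,-0.3,0],"delta_rot":[0,0,0]},{"grip":28,"delta_pos":[0.9,-0.3,0],"delta_rot":[0,0,0]},{"grip":28,"delta_pos":[0.9,-0.3,0],"delta_rot":[0,0,0]},{"grip":28,"delta_pos":[0.9,-0.3,0],"delta_rot":[0,0,0]},{"grip":28,"delta_pos":[0.9,-0.3,0],"delta_rot":[0,0,0]},{"grip":28,"delta_pos":[0,0,0],"delta_rot":[0,0,0]}]'
python3 - <<'E'
from h import *
for n in("side","top"): cv2.imwrite(f"pics/{n}9.png",optics.get_image(n))
overlay("side","pics/side9.png",[],170,110,100,70,7,"pics/k1.png")
overlay("top","pics/top9.png",[],120,130,100,115,5,"pics/k2.png")
E
```

```text
time_s: 13.95
ee_pos: [0.4529, 0.3812, 0.2255]
eef_rot: [0.0, 0.785, 0.619, 0.001]
contact_force: [1.4, 0.3, 1.1]
opening: 0.028
```

View pics/k1.png

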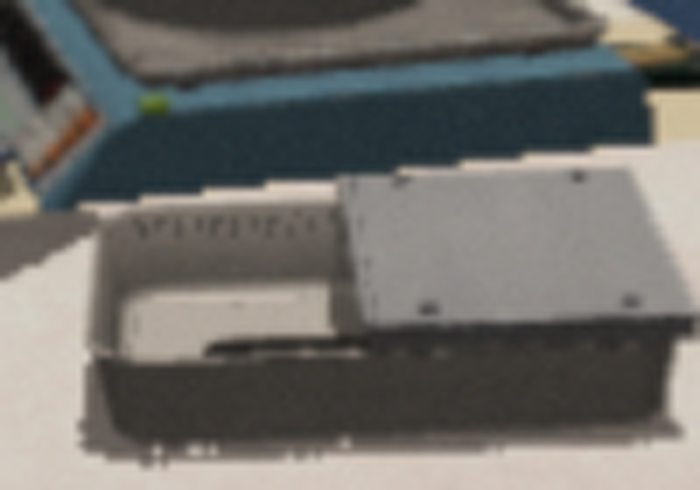

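View pics/k2.png

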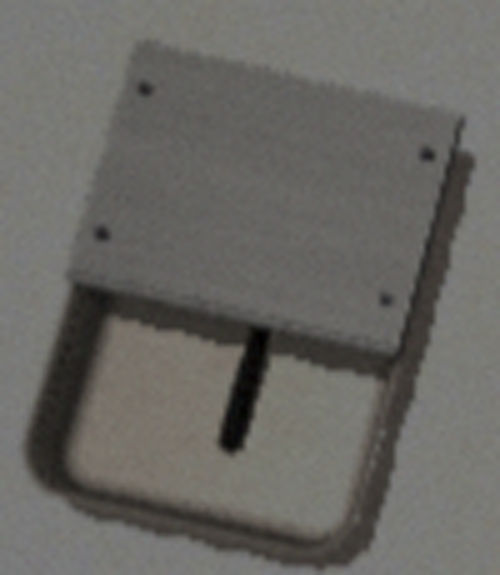

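View pics/top9.png

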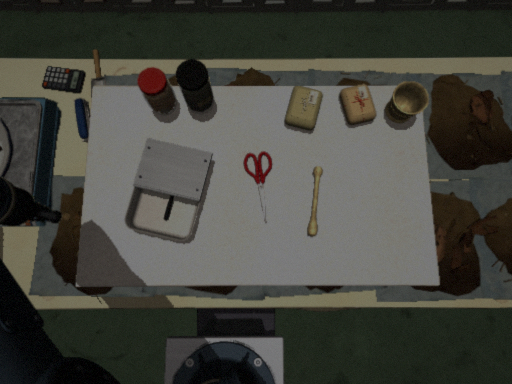

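```bash
python3 - <<'E'
from h import *
np.set_printoptions(precision=4,suppress=True)
B=R.from_euler('z',BY).as_matrix()
for uv in ((120+231/5-.4,130+448/5-.4),(120+260/5-.4,130+335/5-.4)):
    p=back("top",[uv],.094)[0]; print(p,B.T@(p-BO))
u=np.array([np.cos(BY),np.sin(BY),0])
# expected magnifier, flat on floor at 2 or 5 mm, TCP at release (.4703,.1509)
for zf in(.002,.005):
  c=np.array([.4703,.1509,.085+zf+.006])
  print(zf,"end/junction top, side",proj("top",[c-.013*u,c+.05*u]),proj("side",[c-.013*u+[0,0,.0065],c+.05*u+[0,0,.0065]]))
E
python3 - <<'E'
import sys; sys.path.insert(0,'.')
from h import *
crop("pics/side9.png",190,148,50,24,15,"pics/k3.png")
E
```

```text
[0.4616 0.1503 0.094 ] [-0.0739 -0.0021  0.009 ]
[0.5225 0.1374 0.094 ] [-0.0117 -0.0003  0.009 ]
0.002 end/junction top, side [[164.4386 220.7404]
 [170.9836 198.0012]] [[198.0601 157.9617]
 [219.4617 157.1233]]
0.005 end/junction top, side [[164.1728 220.6   ]
 [170.7406 197.7944]] [[198.0059 157.0185]
 [219.4364 156.185 ]]
```

View pics/k3.png

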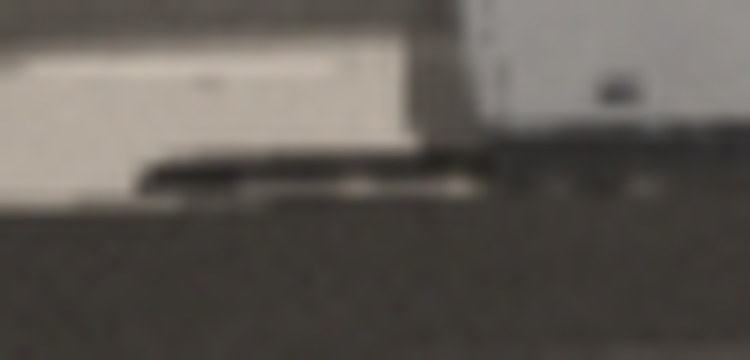

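Run:
```python
from h import *
a=cv2.imread("pics/top0.png").astype(int);b=cv2.imread("pics/top9.png").astype(int)
d=np.abs(a-b).max(2)
print("scissors",d[145:228,240:276].max(),"pestle",d[160:240,303:327].max(),"bg noise",d[240:270,240:330].max())
s=status.get_state();print(s["time_s"],s["contact_force"],s["qd"])
robot.finish_job()
```

```text
scissors 14 pestle 13 bg noise 14
14.05 [ 0.09835552 -0.07160109 -0.05811771] [-0.03009026 -0.02354628 -0.02230939 -0.00282902 -0.00240734 -0.00691986]
the job is handed in; nothing more can be done
```

The magnifier is in the instrument box, lying flat on the floor with its lens under the cover, and the job is handed in at 14.05 s.

**What I did:** I gripped the handle near its free end and lifted it. I tilted it 30° lens-down and slid the lens in under the cover edge. I then levelled it while pushing it forward, and lowered it until it touched the floor with about 5 N before opening the fingers. The gripper then withdrew straight up and clear.

**Last checks:**
- **Position:** In the box frame the handle's free end is at about x = -74 mm, y = -2 mm. That puts the far edge of the lens near x = +90 mm, on the floor and well past the cover edge.
- **Flatness:** The slope of the handle in the side picture matches one lying flat to about 1°. The lens itself is hidden by the cover, so I inferred its position from the handle.
- **Bystanders:** The pestle and scissors areas of the top picture are unchanged beyond image noise.
- **Forces:** Contact force readings at the end of each move peaked at about 5 N. The arm was touching nothing when I handed in.

**Disagreements:**
- The two cameras differed by 2–5 mm on the magnifier and box positions, so I took values in between.
- The gripper read about 10 mm on the 13 mm handle, but the grip held throughout.

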